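# Eject a spent filter cassette and stop it with the other finger

## Robot

A 7-joint arm with a two-finger parallel gripper is mounted at the origin on the work surface. World frame = base frame: x ahead of the robot, y to its left, z up, the work surface at z = 0. Lengths are in m, angles in rad, forces in N, time in s.
With the tool pointing down it reaches from about 0.4 to 0.925 m from the base axis. Payload 5.6 kg.
Tool frame: the origin (TCP) lies between the finger pads; the fingertips stand 11 mm ahead of it and the grasp point (between the pads) lies 8 mm behind it (manip.tcp_to_tips is the distance from the TCP to the fingertips, in m); z points along the fingers, y is the direction in which the jaws open and shut (so a half turn about z gives the same grasp; the last joint's range is limited). The gripper opens to 85 mm and grips with 20 to 120 N. Pads are 22 mm wide; open, the fingers measure 114 mm over their backs; the gripper's body (76 mm by 85 mm) begins 54 mm behind the grasp point. The pads swing forward as they close: fully open they stand 13 mm farther back than shut.
Start: joints at [1.06, 0.468, -0.012, 1.603, 0.006, 1.071, -0.056], TCP at [0.293, -0.58, 0.242] pointing down, gripper open.
Joint ranges: [-2.53, 2.53], [-0.31, 2.02], [-1.57, 1.55], [0.28, 2.44], [-1.29, 4.43], [0.15, 1.84], [-2.92, 2.92]. Speed limits (rad/s): [2.57, 2.57, 3.14, 3.14, 3.14, 3.14, 3.14].

## Interface

Orientations are given as a 3x3 rotation matrix whose columns are the frame's x, y, z axes.
In Python, from cell import sensors, camera, order, manip gives the robot as it stands. The module is installed in compiled form; this text tells all that it offers.
- The arm moves only by the shell command python3 -m handwheel 'ROWS' [FORCE]. ROWS is JSON, a list of rows, each an object of numbers: "tx", "ty", "tz": the shift along the world's x, y, z in mm; "roll": the turn about the world's z in rad; "grip": the finger opening in mm, from 0 to 85.4. A call has 1 to 12 rows; each row is the pose to reach, as a shift and turn from the pose measured when the call began; what a row does not reach only later rows make up. A row lasts 1/10 s, in which the tool goes at most 50 mm and 8.59 degrees, less where a joint would pass 70% of its speed; a pose out of reach is approached as far as the arm can. A call with a gripper value outside its range is refused whole. The fingers move at their own pace and stop on an object; FORCE is the grip in N (left out, the last holds). Time passes only in rows, so rows that repeat a pose let the fingers close. It gives the time, the measured TCP pose, the force and the opening at its end, in the units of the state.
- sensors.get_state(): the state, without advancing time (a new reading comes with each control period).
- camera(name): name is "scene" or "top" or "wrist"; returns a dict with "color" (480x640x3 uint8, blue, green, red), "z_map" (480x640 float32, m along the optical axis (not along the pixel's ray), 0 where there is no reading), "camera_matrix" (3x3 intrinsics, pixels), "origin" and "orientation" of the camera in the world; the wrist camera has in their place "hand_eye" (4x4, takes a point from camera to tool coordinates, whose origin is the TCP and whose axes are the flange's). Camera axes: x right, y up, looking along -z (the intrinsics and any distortion apply to the point x, -y, -z); pixel columns grow to the right and rows downward; lengths in m; the calibration is good to about 2 mm. A picture is of the moment at which its call begins: read the wrist's pose just before it.
- order.job_done(): hands the job in, once; it reports no verdict.
The state is a dict: "t": time; "q": joint angles; "joint_velocities": joint speeds; "joint_efforts": joint torques, N m; "ee_pos": TCP position; "ee_rot": TCP orientation; "ft_force": force on the tool from outside, world axes, zero at the start; "ft_torque": the same for the moment, N m; "gripper_width": opening from 0.0 (shut) to 1.0 (fully open).
Only numpy, scipy, OpenCV 4.12 (cv2) and the standard library are available. Lean on these libraries where they do the work, as an engineer would, in place of code of your own. Each camera call takes 0.05 s, during which the arm holds its last target.

## Task

Eject the brown filter cassette: with one fingertip press down the blue button beside its lane, and with the other finger, standing in the lane, stop the cassette after it has popped out a centimetre or two, before it slides away (more than about 4 cm is too far). Finish while holding it so: the button still held down and the cassette still trapped against the other finger, flat in its lane. Nothing is to be gripped or lifted; leave the white cassette, its button and the other things alone.

Things in the scene. Friction and masses are not known exactly. Their poses are not given: they have to be found in the camera images.
- bay_a: fixed ejector bay of the brown cassette: grey block 240 x 126 x 40 mm, x = -120 to 120, y = -37 to +89 mm; origin on the table, z up. Lane: y = -21.5 to 21.5 mm, floor at z = 40, white side walls 9 mm high, open at x = 120. +x is the way the cassette is thrown, +y the button's side. Spring housing, y = -35 to 35, x = -120 to -64, top z = 79 mm, closes the lane's -x end.
- gate_a (a point): foot of the steel gate in the brown cassette's lane: bay x = -5, y = 0, z = 40 mm, touching the cassette's front. Gate 8 mm thick (to x = 3), 20 wide, 6 high; it sinks with the button and frees the cassette at about 6 mm of travel. A spring plunger behind then throws it out along +x within about 0.1 s: 5 N at first, 2 N after 50 mm. Unstopped, it slides well over 45 mm.
- stop_a (a point): point on the lane floor straight beside the button, bay x = 26, y = 0, z = 40 mm: a good place for the stopping finger. A 22 mm wide finger centred over it, with its tip 10 to 22 mm above the floor (cassette top: 30 mm), stops the cassette after about 20 mm, and the spring keeps the cassette pressed on it. The finger must stand there before the button goes down.
- spent_center (a point): centre of the brown (spent) filter cassette, a loose block 50 mm long (along the lane), 40 mm wide, 30 mm tall, 84 to 168 g, lying in the lane of its bay; it starts at x = -30, y = 0, z = 55 mm in the bay's frame, front face at x = -5 mm; x axis along the lane when in the bay
- eject_a_top (a point): centre of the top face of the blue eject button beside the brown cassette's lane: a flat paddle 44 mm along the lane, 34 mm across; in the bay's frame it starts at x = 26, y = 62, z = 62 mm, so it is 62 mm sideways from the lane's centre line, and its top is 22 mm above the lane floor
- eject_a (a joint): travel of that button in m: 0 up, 0.010 fully down (hard stop; its top is then 12 mm above the lane floor). Spring 3 N at the top to 6 N at the bottom, plus up to 4 N rubbing of the gate until the cassette is let go; it springs back up when let go
- bay_b: fixed ejector bay of the white cassette: grey block 240 x 126 x 40 mm, x = -120 to 120, y = -37 to +89 mm; origin on the table, z up. Lane: y = -21.5 to 21.5 mm, floor at z = 40, white side walls 9 mm high, open at x = 120. +x is the way the cassette is thrown, +y the button's side. Spring housing, y = -35 to 35, x = -120 to -64, top z = 79 mm, closes the lane's -x end.
- clean_center (a point): centre of the white (clean) filter cassette in the other bay, same size; to be left alone
- eject_b (a joint): travel of the eject button beside the white cassette, in m, 0 up, 0.010 down; to be left alone
- vial: small amber bottle, 28 mm across, 65 mm tall, standing between the bays; origin under its base
- coupling: grey pipe coupling standing on end between the bays, 34 mm across, 40 mm tall; origin under its base
- jar: clear jar with black cap, 70 mm across, 90 mm tall, on the left of the table; origin under its base
- collar: flat blue ring, 100 mm across, 18 mm tall, on the left of the table; origin under its centre
- cup: white cup, 72 mm across, 80 mm tall, on the right of the table; origin under its base
- brush: cleaning brush with a blue handle lying on the right of the table; origin near its middle
- nut: black thumb nut, 36 mm across, 30 mm tall, beyond the bays; origin under its base
Not all that is in view belongs to the job. Leave any green look-alike of the part that bears spent_center alone.

How it is judged:
By the outcome, as a careful person would: the job done as asked, in the order asked, and still so for the second after the job is handed in, while the arm keeps its last pose, push and grip.
It also fails if it takes over 32 s, if anything falls off the work surface, if the arm or the gripper's body presses on something with over 40 N, if the wrist force passes 120 N, or if a joint passes its speed limit or range.

## Working session

There is one attempt and no reset: what is moved stays moved. The work goes in short steps, Python scripts to look and compute and a shell command to move; the robot and the scene stay as the last step left them, time stands still between calls to the robot, and variables do not carry over. Pictures are saved under pics/ and viewed, and the job is handed in when it is done.

```bash
mkdir -p pics
python3 - <<'E'
from cell import sensors,camera,manip
import cv2,numpy as np
s=sensors.get_state(); print(s['t'],s['ee_pos'],s['ee_rot'],s['gripper_width'],s['ft_force'],manip.tcp_to_tips)
for n in ['scene','top']:
    c=camera(n); cv2.imwrite(f'pics/{n}0.png',c['color']); np.savez(f'{n}0.npz',**{k:v for k,v in c.items()})
    print(n,c['camera_matrix'],c['origin'],c['orientation'],c.keys())
E
```

```text
0.0 [ 0.29283092 -0.57969887  0.24131666] [[ 8.92586882e-01  4.50874581e-01 -8.77477200e-04]
 [ 4.50875429e-01 -8.92585497e-01  1.57414856e-03]
 [-7.34798503e-05 -1.80069726e-03 -9.99998376e-01]] 0.9939347309202545 [-0.37782316  0.20554064  0.12658391] 0.011
scene [[522.79601872   0.         317.348492  ]
 [  0.         522.79601872 235.86101571]
 [  0.           0.           1.        ]] [1.11352378 0.467267   1.1440475 ] [[-0.61280954 -0.65694036  0.4391968 ]
 [ 0.79007317 -0.49824888  0.35711685]
 [-0.01577516  0.56584222  0.82436262]] dict_keys(['color', 'z_map', 'camera_matrix', 'origin', 'orientation'])
top [[572.78523309   0.         318.37007032]
 [  0.         572.78523309 243.61487495]
 [  0.           0.           1.        ]] [ 0.38980312 -0.00890233  1.47801247] [[-0.02703772  0.98981338 -0.13977996]
 [-0.99959221 -0.0280559  -0.00531844]
 [-0.00918592  0.13957916  0.99016831]] dict_keys(['color', 'z_map', 'camera_matrix', 'origin', 'orientation'])
```

View pics/top0.png

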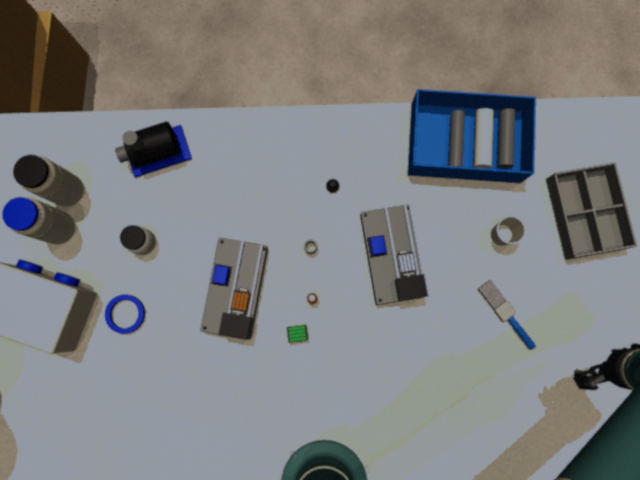

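View pics/scene0.png

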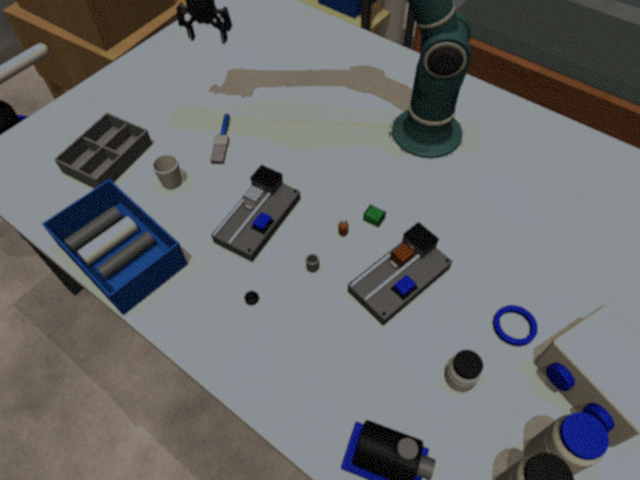

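```bash
cat > h.py <<'E'
import numpy as np,cv2
def cloud(c):
    K=c['camera_matrix'];z=c['z_map'];v,u=np.indices(z.shape)
    P=np.stack([(u-K[0,2])/K[0,0]*z,-(v-K[1,2])/K[1,1]*z,-z],-1)
    return P@c['orientation'].T+c['origin']
def ray(c,u,v,h):
    K=c['camera_matrix'];d=c['orientation']@np.array([(u-K[0,2])/K[0,0],-(v-K[1,2])/K[1,1],-1.]);o=c['origin']
    return o+d*(h-o[2])/d[2]
E
python3 - <<'E'
from h import *
for n,(x0,y0,x1,y1) in dict(top=(185,225,325,350),scene=(335,195,465,335)).items():
    c=dict(np.load(n+'0.npz')); W=cloud(c); im=c['color']
    cv2.imwrite(f'pics/{n}crop.png',cv2.resize(im[y0:y1,x0:x1],None,fx=4.2,fy=4.2,interpolation=cv2.INTER_CUBIC))
    hsv=cv2.cvtColor(im,cv2.COLOR_BGR2HSV); box=np.zeros(im.shape[:2],bool); box[y0:y1,x0:x1]=1
    H,S,V=[hsv[...,i].astype(int) for i in range(3)]
    for nm,m in dict(blue=(abs(H-118)<14)&(S>140)&(V>60),brown=(H<18)&(S>130)).items():
        m=m&box; k,l,st,ce=cv2.connectedComponentsWithStats(m.astype(np.uint8))
        i=1+st[1:,4].argmax(); mm=l==i; P=W[mm]; P=P[P[:,2]>0]
        zt=np.percentile(P[:,2],[5,50,90])
        hz=.062 if nm=='blue' else .07
        T=mm&(abs(W[...,2]-hz)<.006); uv=np.argwhere(T)
        print(n,nm,st[i],ce[i],zt,T.sum(),'top mean cloud',W[T].mean(0),'ray',ray(c,*uv.mean(0)[::-1],hz))
        r=cv2.minAreaRect(np.array([ray(c,u,v,hz)[:2]*1000 for v,u in uv],np.float32)); print('rect',r)
E
```

```text
top blue [213 265  16  20 251] [220.14741036 274.45816733] [0.05316862 0.06117068 0.06479635] 216 top mean cloud [0.5200607  0.24505341 0.06139354] ray [0.5199878  0.24494402 0.062     ]
rect ((520.2149047851562, 244.64468383789062), (33.80408477783203, 43.62591552734375), 78.56787109375)
top brown [232 291  18  20 266] [240.09774436 300.69548872] [0.06462097 0.06946654 0.07312747] 245 top mean cloud [0.45289622 0.19456852 0.06936378] ray [0.45285331 0.19447771 0.07      ]
rect ((452.8596496582031, 194.0930633544922), (37.25117492675781, 42.66271209716797), 78.1843032836914)
scene blue [394 275  22  20 244] [404.71721311 284.50819672] [0.05598106 0.06141607 0.06449863] 230 top mean cloud [0.52155238 0.24682208 0.0616138 ] ray [0.5218096  0.24692236 0.062     ]
rect ((521.5775756835938, 246.8974609375), (33.89124298095703, 42.77796173095703), 76.6024398803711)
scene brown [391 243  24  24 314] [402.1910828  253.94267516] [0.05642097 0.06938006 0.07261908] 262 top mean cloud [0.45542519 0.19796556 0.06983294] ray [0.45558878 0.19803617 0.07      ]
rect ((454.57794189453125, 198.1566162109375), (39.476985931396484, 53.193206787109375), 81.36195373535156)
```

View pics/topcrop.png

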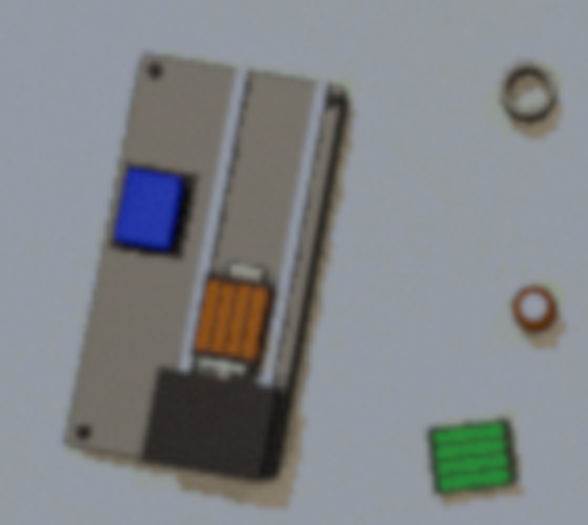

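View pics/scenecrop.png

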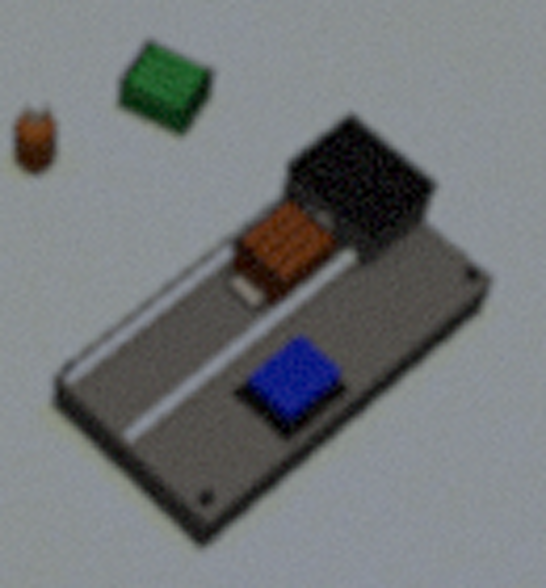

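The brown cassette is at top (240,300), with its blue button at (220,275). The green look-alike at (297,333) and the white cassette at (407,263) don't fit the description. Next I fit the bay's pose.

Run:
```python
from h import *
from scipy.optimize import minimize
ref=np.array([[26,62],[-30,0]])
for n,(x0,y0,x1,y1) in dict(top=(185,225,275,350),scene=(335,215,465,335)).items():
    c=dict(np.load(n+'0.npz')); W=cloud(c)[y0:y1,x0:x1].reshape(-1,3)*1000
    # height-map registration: bay model
    def model(b):
        x,y=b[:,0],b[:,1]; h=np.zeros(len(b))
        h[(abs(x)<120)&(y>-37)&(y<89)]=40
        h[(abs(x)<120)&(abs(y)>21.5)&(abs(y)<24.5)]=49
        h[(abs(x-26)<22)&(abs(y-62)<17)]=62
        h[(abs(x+30)<25)&(abs(y)<20)]=70
        h[(x>-120)&(x<-64)&(abs(y)<35)]=79
        return h
    def cost(p):
        a=np.radians(p[2]);R=np.array([[np.cos(a),-np.sin(a)],[np.sin(a),np.cos(a)]])
        b=(W[:,:2]-p[:2])@R
        return np.minimum(abs(model(b)-W[:,2]),15).mean()
    best=None
    for s in range(4):
        r=minimize(cost,[481,188.5,-11],method='Nelder-Mead',options=dict(initial_simplex=np.array([481,188,-11])+np.random.default_rng(s).normal(size=(4,3))*[6,6,2]))
        if best is None or r.fun<best.fun: best=r
    p=best.x;a=np.radians(p[2]);R=np.array([[np.cos(a),-np.sin(a)],[np.sin(a),np.cos(a)]])
    print(n,p,best.fun); 
    for q in ([26,62],[-30,0],[26,31],[26,0]): print(q,p[:2]+R@q)
```

```text
top [483.10981962 190.57381805 -11.37890062] 3.107317203817401
[26, 62] [520.83113391 246.22543481]
[-30, 0] [453.69950273 196.49270821]
[26, 31] [514.71494741 215.83477403]
[26, 0] [508.59876092 185.44411325]
scene [481.17708116 190.29666134 -11.02260716] 3.130275075450904
[26, 62] [518.5515991  246.18177034]
[-30, 0] [451.73052657 196.03255035]
[26, 31] [512.62451379 215.75366393]
[26, 0] [506.69742847 185.32555752]
```

```bash
python3 -m handwheel '[{"tx":13,"ty":47,"tz":0,"roll":-0.04,"grip":48},{"tx":26,"ty":94,"roll":-0.08,"grip":48},{"tx":39,"ty":141,"roll":-0.12,"grip":48},{"tx":52,"ty":188,"roll":-0.16,"grip":48},{"tx":65,"ty":235,"roll":-0.2,"grip":48},{"tx":78,"ty":282,"roll":-0.24,"grip":48},{"tx":91,"ty":329,"roll":-0.28,"grip":48},{"tx":104,"ty":376,"roll":-0.32,"grip":48},{"tx":117,"ty":423,"roll":-0.36,"grip":48},{"tx":130,"ty":470,"roll":-0.4,"grip":48},{"tx":143,"ty":517,"roll":-0.44,"grip":48},{"tx":156,"ty":560,"roll":-0.48,"grip":48}]'
```

```text
validation failed for argument at $[1]...
```

```bash
python3 -m handwheel '[{"tx":13,"ty":47,"tz":0,"roll":-0.04,"grip":48},{"tx":26,"ty":94,"tz":0,"roll":-0.08,"grip":48},{"tx":39,"ty":141,"tz":0,"roll":-0.12,"grip":48},{"tx":52,"ty":188,"tz":0,"roll":-0.16,"grip":48},{"tx":65,"ty":235,"tz":0,"roll":-0.2,"grip":48},{"tx":78,"ty":282,"tz":0,"roll":-0.24,"grip":48},{"tx":91,"ty":329,"tz":0,"roll":-0.28,"grip":48},{"tx":104,"ty":376,"tz":0,"roll":-0.32,"grip":48},{"tx":117,"ty":423,"tz":0,"roll":-0.36,"grip":48},{"tx":130,"ty":470,"tz":0,"roll":-0.4,"grip":48},{"tx":143,"ty":517,"tz":0,"roll":-0.44,"grip":48},{"tx":156,"ty":560,"tz":0,"roll":-0.48,"grip":48}]'
```

```text
t: 1.3
ee_pos: [0.4487, -0.0175, 0.2415]
ee_rot: [[1.0, -0.013, 0.0], [-0.013, -1.0, 0.002], [0.0, -0.002, -1.0]]
ft_force: [1.7, -0.5, 0.1]
gripper_width: 0.56
```

```bash
python3 -m handwheel '[{"tx":13,"ty":46,"tz":-14,"roll":-0.04,"grip":48},{"tx":26,"ty":92,"tz":-28,"roll":-0.08,"grip":48},{"tx":39,"ty":138,"tz":-42,"roll":-0.12,"grip":48},{"tx":52,"ty":184,"tz":-56,"roll":-0.16,"grip":48},{"tx":65,"ty":233,"tz":-70,"roll":-0.183,"grip":48},{"tx":65,"ty":233,"tz":-70,"roll":-0.183,"grip":48},{"tx":65,"ty":233,"tz":-70,"roll":-0.183,"grip":48}]'
python3 - <<'E'
from cell import sensors,camera
import cv2,numpy as np
s=sensors.get_state(); print(s['t'],s['ee_pos'],s['ee_rot'],s['q'],s['gripper_width'])
for n in ['wrist','top','scene']:
    c=camera(n); cv2.imwrite(f'pics/{n}1.png',c['color']); np.savez(f'{n}1.npz',ee_pos=s['ee_pos'],ee_rot=s['ee_rot'],**c)
print(sensors.get_state()['t'])
E
```

```text
t: 2.0
ee_pos: [0.5129, 0.2168, 0.1704]
ee_rot: [[0.981, -0.192, -0.002], [-0.192, -0.981, 0.001], [-0.002, -0.001, -1.0]]
ft_force: [0.2, -0.4, -0.0]
gripper_width: 0.561
2.0 [0.51287194 0.21682636 0.17035413] [[ 9.81444051e-01 -1.91738604e-01 -1.97022046e-03]
 [-1.91736408e-01 -9.81445661e-01  1.25063339e-03]
 [-2.17345902e-03 -8.49663707e-04 -9.99997277e-01]] [-0.1528718   0.43573016 -0.3839425   1.87517156  0.20555352  0.87054507
 -2.40140901] 0.5612761366583751
2.15
```

View pics/wrist1.png

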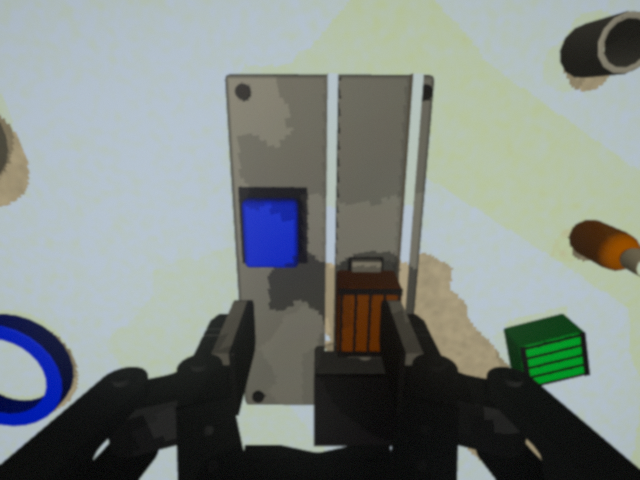

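View pics/scene1.png

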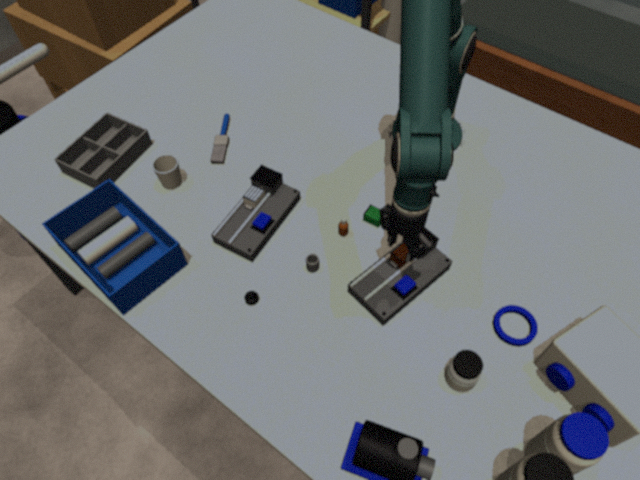

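Run:
```python
from h import *
c=dict(np.load('wrist1.npz')); K=c['camera_matrix'];z=c['z_map'];v,u=np.indices(z.shape)
P=np.stack([(u-K[0,2])/K[0,0]*z,-(v-K[1,2])/K[1,1]*z,-z],-1)
HE=c['hand_eye'];print(HE, K[0,0])
T=P@HE[:3,:3].T+HE[:3,3]; W=(T@c['ee_rot'].T+c['ee_pos'])*1000
im=c['color'];hsv=cv2.cvtColor(im,cv2.COLOR_BGR2HSV);H,S,V=[hsv[...,i].astype(int) for i in range(3)]
b=(abs(H-118)<14)&(S>140)&(V>60)&(abs(W[...,2]-62)<5)&(u>220)&(u<320)
br=(H<18)&(S>130)&(abs(W[...,2]-70)<5)&(u>320)&(u<410)
for nm,m in (('button',b),('cassette',br)):
    Q=W[m];print(nm,m.sum(),Q.mean(0),cv2.minAreaRect(Q[:,:2].astype(np.float32)), 'tool',T[m].mean(0)*1000)
# fingers in tool frame
T=T*1000
for nm,sg in (('L',1),('R',-1)):
    m=(z>0)&(T[...,2]>-25)&(T[...,2]<25)&(np.abs(T[...,0])<25)&(np.abs(T[...,1])<60)
    m&=(u<320) if sg>0 else (u>320)
    Q=T[m]; print(nm,m.sum(),Q.min(0),Q.max(0))
    for lo in range(-20,15,5):
        q=Q[(Q[:,2]>=lo)&(Q[:,2]<lo+5)]
        if len(q): print(lo,len(q),np.percentile(q,[2,50,98],axis=0).round(1).tolist())
# bay fit
from scipy.optimize import minimize
m=(z>0)&(T[...,2]>60)&(u>200)&(u<460)&(v>60)&(v<420)
X=W[m][::3]
def model(b):
    x,y=b[:,0],b[:,1]; h=np.zeros(len(b))
    h[(abs(x)<120)&(y>-37)&(y<89)]=40
    h[(abs(x)<120)&(abs(y)>21.5)&(abs(y)<24.5)]=49
    h[(abs(x-26)<22)&(abs(y-62)<17)]=62
    h[(abs(x+30)<25)&(abs(y)<20)]=70
    h[(x>-120)&(x<-64)&(abs(y)<35)]=79
    return h
def cost(p):
    a=np.radians(p[2]);R=np.array([[np.cos(a),-np.sin(a)],[np.sin(a),np.cos(a)]])
    return np.minimum(abs(model((X[:,:2]-p[:2])@R)-X[:,2]),12).mean()
r=min((minimize(cost,[481,188.5,-11],method='Nelder-Mead',options=dict(initial_simplex=np.array([481,189,-11])+np.random.default_rng(s).normal(size=(4,3))*[6,6,2])) for s in range(5)),key=lambda r:r.fun)
p=r.x;a=np.radians(p[2]);R=np.array([[np.cos(a),-np.sin(a)],[np.sin(a),np.cos(a)]])
print(p,r.fun,[(p[:2]+R@q).round(1) for q in ([26,62],[26,31],[26,0],[-30,0])])
```

```text
[[ 9.19569123e-04  9.51016039e-01  3.09140174e-01  7.91474297e-02]
 [ 9.99999516e-01 -9.82258431e-04  4.71463930e-05  3.67750572e-05]
 [ 3.48492518e-04  3.09139981e-01 -9.51016483e-01 -1.31814212e-01]
 [ 0.00000000e+00  0.00000000e+00  0.00000000e+00  1.00000000e+00]] 410.98597805104623
button 3689 [521.96808811 244.2920505   61.9325146 ] ((520.63232421875, 245.0987091064453), (33.86167907714844, 43.749324798583984), 78.37840270996094) tool [  3.89683688 -28.60804727 108.437744  ]
cassette 2780 [457.35329996 199.71656918  69.98045037] ((455.6013488769531, 195.70936584472656), (37.94445037841797, 47.15277862548828), 79.13961029052734) tool [-50.98971178  27.5226767  100.46138793]
L 2553 [-11.62809952 -38.01444635 -24.99203183] [ 11.65112123 -23.66696378   8.69283458]
-20 507 [[-10.4, -37.3, -19.9], [6.8, -26.6, -17.5], [11.3, -23.9, -15.2]]
-15 441 [[-10.2, -37.4, -14.9], [6.8, -26.4, -12.6], [11.1, -23.9, -10.1]]
-10 419 [[-10.3, -37.3, -9.9], [6.7, -26.5, -7.6], [11.1, -23.9, -5.1]]
-5 359 [[-9.9, -37.0, -4.8], [6.8, -26.2, -2.7], [11.0, -23.9, -0.1]]
0 241 [[-10.1, -35.3, 0.1], [6.7, -24.2, 2.0], [11.1, -23.9, 4.7]]
5 62 [[-10.2, -24.3, 5.1], [-0.2, -24.1, 6.4], [8.7, -23.9, 8.4]]
R 2536 [-12.12442213  23.60583036 -24.99616381] [11.56807441 37.72631282  8.47078035]
-20 510 [[-10.2, 23.7, -19.9], [6.8, 26.3, -17.6], [11.2, 37.2, -15.1]]
-15 459 [[-10.2, 23.7, -14.9], [6.9, 26.3, -12.5], [11.1, 37.2, -10.1]]
-10 401 [[-10.0, 23.8, -9.9], [6.8, 26.5, -7.6], [11.2, 37.1, -5.1]]
-5 354 [[-9.9, 23.8, -4.9], [6.8, 25.9, -2.6], [11.2, 36.7, -0.2]]
0 241 [[-10.4, 23.8, 0.1], [6.8, 24.1, 2.0], [11.0, 35.0, 4.7]]
5 66 [[-10.6, 23.8, 5.0], [-0.7, 23.9, 6.2], [8.5, 24.1, 8.3]]
[483.20626818 189.20617608 -10.97730589] 1.3043163359735102 [array([520.5, 245.1]), array([514.6, 214.7]), array([508.7, 184.3]), array([453.8, 194.9])]
```

```bash
python3 -m handwheel '[{"tx":1,"ty":-1,"tz":-25,"roll":0,"grip":54},{"tx":1.5,"ty":-1.5,"tz":-50,"roll":0,"grip":54},{"tx":1.5,"ty":-1.5,"tz":-75,"roll":0,"grip":54},{"tx":1.5,"ty":-1.5,"tz":-90,"roll":0,"grip":54},{"tx":1.5,"ty":-1.5,"tz":-90,"roll":0,"grip":54},{"tx":1.5,"ty":-1.5,"tz":-90,"roll":0,"grip":54}]'
python3 - <<'E'
from cell import sensors,camera
import cv2,numpy as np
s=sensors.get_state(); print(s['t'],s['ee_pos'],s['gripper_width'])
c=camera('wrist'); cv2.imwrite('pics/wrist2.png',c['color']); np.savez('wrist2.npz',ee_pos=s['ee_pos'],ee_rot=s['ee_rot'],**c)
E
```

```text
t: 2.75
ee_pos: [0.5159, 0.2117, 0.0824]
ee_rot: [[0.98, -0.198, 0.001], [-0.198, -0.98, 0.001], [0.001, -0.001, -1.0]]
ft_force: [-0.3, 0.0, 0.4]
gripper_width: 0.635
2.75 [0.51592909 0.21165617 0.08235426] 0.6353863260749746
```

View pics/wrist2.png

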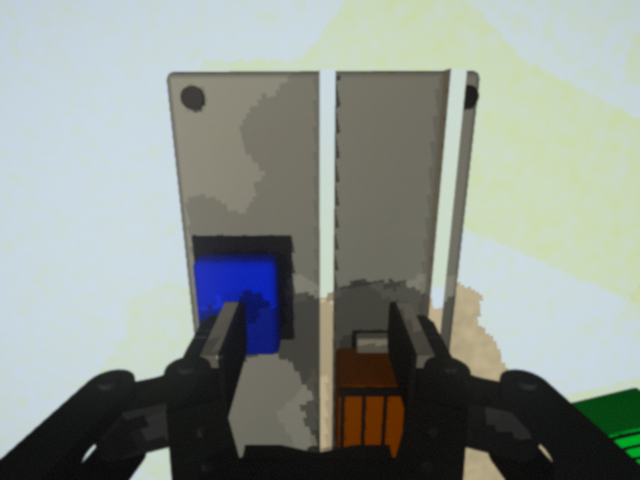

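Run:
```python
from h import *
c=dict(np.load('wrist2.npz')); K=c['camera_matrix'];z=c['z_map'];v,u=np.indices(z.shape)
P=np.stack([(u-K[0,2])/K[0,0]*z,-(v-K[1,2])/K[1,1]*z,-z],-1)
HE=c['hand_eye'];T=P@HE[:3,:3].T+HE[:3,3]; W=(T@c['ee_rot'].T+c['ee_pos'])*1000;T*=1000
hsv=cv2.cvtColor(c['color'],cv2.COLOR_BGR2HSV);H,S,V=[hsv[...,i].astype(int) for i in range(3)]
b=(abs(H-118)<14)&(S>140)&(V>40)&(abs(W[...,2]-62)<4)&(u<300)
Q=T[b]; print('button tool pct',np.percentile(Q,[1,50,99],axis=0).round(1).tolist())
q=W[b]; print('W',np.percentile(q,[1,50,99],axis=0).round(1).tolist())
bx=b&(v<300);print('upper rows',np.percentile(T[bx],[1,50,99],axis=0).round(1).tolist())
w=(abs(W[...,2]-49)<3)&(V>150)&(v<200)&(v>80)
for a,bb in((300,345),(425,480)):
    m=w&(u>a)&(u<bb);print('wall tool y',np.percentile(T[m][:,1],[2,50,98]).round(1))
m=(z>0)&(abs(T[...,0])<13)&(abs(T[...,1])<60)&(T[...,2]>-25)&(T[...,2]<14)
for s in(-1,1):
    Q=T[m&(np.sign(T[...,1])==s)];print('finger',np.percentile(Q,[1,99],axis=0).round(1).tolist(),Q[:,2].max())
g=(z>0)&(abs(W[...,2]-46)<1.5)&(u>350)&(u<392)&(v>325)&(v<358);print('gate',g.sum(),np.percentile(T[g],[2,98],axis=0).round(1).tolist() if g.sum() else 0)
```

```text
button tool pct [[-21.7, -48.8, 18.9], [6.1, -28.2, 20.4], [19.5, -16.7, 23.8]]
W [[499.2, 225.9, 58.6], [528.3, 239.3, 62.0], [543.3, 259.1, 63.5]]
upper rows [[3.0, -48.9, 18.9], [12.1, -32.7, 20.4], [19.6, -16.8, 24.0]]
wall tool y [0.8 3.7 6.6]
wall tool y [49.7 52.7 55.7]
finger [[-10.8, -40.4, -24.8], [11.2, -26.8, 5.6]] 7.721004874998521
finger [[-10.8, 26.7, -24.8], [11.2, 40.3, 5.8]] 7.470606188087259
gate 571 [[-33.8, 17.8, 35.0], [-25.0, 32.6, 37.6]]
```

```bash
python3 -m handwheel '[{"tx":-1.5,"ty":2.5,"tz":-3,"roll":0,"grip":54},{"tx":-1.5,"ty":2.5,"tz":-8,"roll":0,"grip":54},{"tx":-1.5,"ty":2.5,"tz":-8,"roll":0,"grip":54},{"tx":-1.5,"ty":2.5,"tz":-8,"roll":0,"grip":54}]'
```

```text
t: 3.2
ee_pos: [0.5146, 0.2146, 0.0748]
ee_rot: [[0.98, -0.197, 0.002], [-0.197, -0.98, 0.001], [0.002, -0.001, -1.0]]
ft_force: [0.0, 0.2, -0.2]
gripper_width: 0.633
```

```bash
python3 -m handwheel '[{"tx":0,"ty":0,"tz":-2,"roll":0,"grip":54},{"tx":0,"ty":0,"tz":-4,"roll":0,"grip":54},{"tx":0,"ty":0,"tz":-5,"roll":0,"grip":54},{"tx":0,"ty":0,"tz":-6,"roll":0,"grip":54},{"tx":0,"ty":0,"tz":-6,"roll":0,"grip":54}]'
```

```text
t: 3.7
ee_pos: [0.5146, 0.2146, 0.0689]
ee_rot: [[0.98, -0.197, 0.002], [-0.198, -0.98, 0.001], [0.002, -0.001, -1.0]]
ft_force: [-1.5, -0.0, 1.4]
gripper_width: 0.63
```

```bash
python3 -m handwheel '[{"tx":0,"ty":0,"tz":-2,"roll":0,"grip":54},{"tx":0,"ty":0,"tz":-4,"roll":0,"grip":54},{"tx":0,"ty":0,"tz":-6,"roll":0,"grip":54},{"tx":0,"ty":0,"tz":-8,"roll":0,"grip":54},{"tx":0,"ty":0,"tz":-8,"roll":0,"grip":54}]'
```

```text
t: 4.2
ee_pos: [0.5154, 0.2146, 0.0614]
ee_rot: [[0.98, -0.197, 0.004], [-0.197, -0.98, 0.001], [0.003, -0.002, -1.0]]
ft_force: [-0.8, -1.0, 4.6]
gripper_width: 0.632
```

```bash
python3 -m handwheel '[{"tx":0,"ty":0,"tz":-1,"roll":0,"grip":54},{"tx":0,"ty":0,"tz":-2,"roll":0,"grip":54},{"tx":0,"ty":0,"tz":-2,"roll":0,"grip":54}]'
python3 - <<'E'
from cell import sensors,camera
import cv2,numpy as np
s=sensors.get_state(); print(s['t'],s['ee_pos'],s['ft_force'],s['ft_torque'])
for n in ['wrist','scene']:
    c=camera(n); im=c['color']
    if n=='scene': im=cv2.resize(im[195:335,335:465],None,fx=4.2,fy=4.2,interpolation=cv2.INTER_CUBIC)
    cv2.imwrite(f'pics/{n}3.png',im); np.savez(f'{n}3.npz',ee_pos=s['ee_pos'],ee_rot=s['ee_rot'],**c)
E
```

```text
t: 4.5
ee_pos: [0.5158, 0.2146, 0.0598]
ee_rot: [[0.981, -0.196, 0.005], [-0.196, -0.981, 0.001], [0.004, -0.002, -1.0]]
ft_force: [-0.8, -1.5, 4.5]
gripper_width: 0.632
4.5 [0.51577615 0.214643   0.05980316] [-0.77928136 -1.47953399  4.47485932] [-0.11632572  0.33687171  0.20661385]
```

View pics/wrist3.png

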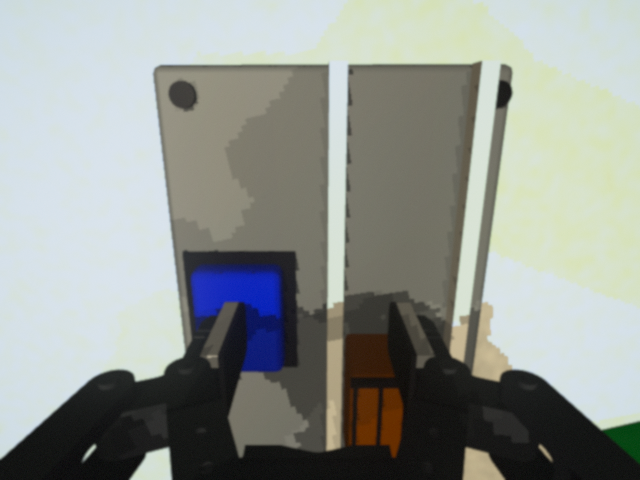

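View pics/scene3.png

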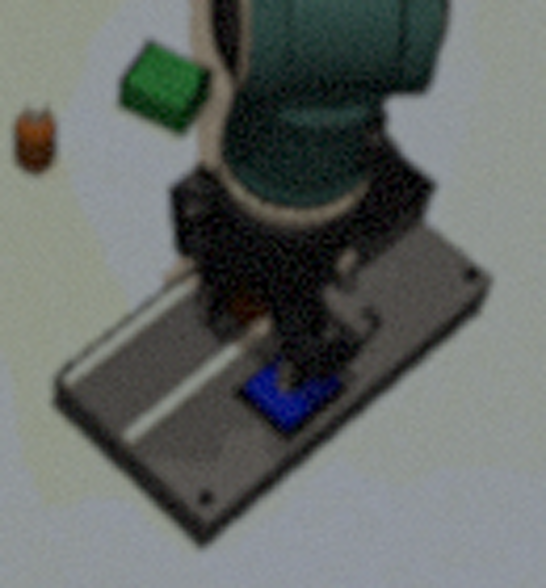

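```bash
cat > m.py <<'E'
from h import *
import sys
c=dict(np.load(sys.argv[1])); K=c['camera_matrix'];z=c['z_map'];v,u=np.indices(z.shape)
P=np.stack([(u-K[0,2])/K[0,0]*z,-(v-K[1,2])/K[1,1]*z,-z],-1)
HE=c['hand_eye'];T=P@HE[:3,:3].T+HE[:3,3]; W=(T@c['ee_rot'].T+c['ee_pos'])*1000;T*=1000
hsv=cv2.cvtColor(c['color'],cv2.COLOR_BGR2HSV);H,S,V=[hsv[...,i].astype(int) for i in range(3)]
b=(abs(H-118)<14)&(S>140)&(V>40)&(u<300)&(z>0)
print('button T',np.percentile(T[b],[1,50,99],axis=0).round(1).tolist(),'Wz',np.median(W[b][:,2]))
br=(H<18)&(S>130)&(u>320)&(u<420)&(v>320)&(z>0)
t=br&(v<368)
print('cass front face T',np.percentile(T[t],[1,50,99],axis=0).round(1).tolist(),'Wz',np.percentile(W[t][:,2],[2,98]))
t=br&(v>385)
print('cass top T',np.percentile(T[t],[1,50,99],axis=0).round(1).tolist(),'Wz',np.percentile(W[t][:,2],[2,50,98]))
g=(z>0)&(abs(T[...,0])<14)&(T[...,1]<-15)&(T[...,1]>-60)&(T[...,2]<14)&(T[...,2]>-20)
print('finger tip',T[g][:,2].max(),'floor',np.median(W[(u>360)&(u<440)&(v>150)&(v<250)][:,2]))
for col in (355,365,375,385):
    print(col,[(r,T[r,col].round(0).tolist()) for r in range(330,470,15)])
E
python3 m.py wrist3.npz
```

```text
button T [[-21.1, -46.4, 5.5], [8.9, -24.5, 7.4], [20.4, -13.6, 16.9]] Wz 52.4584800170884
cass front face T [[-14.1, 11.4, -5.3], [-11.5, 19.5, 5.0], [-9.2, 27.8, 17.6]] Wz [42.57891856 64.67261227]
cass top T [[-46.9, 11.4, -67.8], [-28.5, 20.4, -10.5], [16.3, 30.7, 6.2]] Wz [ 57.07172263  70.18077345 122.17406983]
finger tip 10.702727824942803 floor 40.199375050131145
355 [(330, [-11.0, 16.0, 20.0]), (345, [-11.0, 15.0, 9.0]), (360, [-11.0, 14.0, -1.0]), (375, [-12.0, 14.0, -9.0]), (390, [-17.0, 14.0, -11.0]), (405, [-24.0, 14.0, -10.0]), (420, [-29.0, 14.0, -11.0]), (435, [-37.0, 14.0, -10.0]), (450, [10.0, 8.0, -64.0]), (465, [11.0, 8.0, -68.0])]
365 [(330, [-11.0, 20.0, 20.0]), (345, [-12.0, 19.0, 10.0]), (360, [-11.0, 18.0, -1.0]), (375, [-12.0, 17.0, -9.0]), (390, [-17.0, 17.0, -10.0]), (405, [-23.0, 17.0, -11.0]), (420, [-30.0, 18.0, -11.0]), (435, [-36.0, 18.0, -11.0]), (450, [9.0, 10.0, -63.0]), (465, [11.0, 10.0, -68.0])]
375 [(330, [-11.0, 24.0, 20.0]), (345, [-12.0, 23.0, 10.0]), (360, [-11.0, 22.0, -1.0]), (375, [-11.0, 20.0, -10.0]), (390, [-16.0, 20.0, -11.0]), (405, [-23.0, 21.0, -10.0]), (420, [-30.0, 21.0, -11.0]), (435, [-36.0, 21.0, -12.0]), (450, [10.0, 12.0, -63.0]), (465, [11.0, 12.0, -69.0])]
385 [(330, [-10.0, 28.0, 19.0]), (345, [-12.0, 27.0, 10.0]), (360, [-12.0, 25.0, -0.0]), (375, [-12.0, 24.0, -8.0]), (390, [-17.0, 24.0, -10.0]), (405, [-23.0, 24.0, -11.0]), (420, [-30.0, 25.0, -10.0]), (435, [-36.0, 25.0, -11.0]), (450, [9.0, 15.0, -63.0]), (465, [11.0, 14.0, -68.0])]
```

```bash
python3 -m handwheel '[{"tx":0,"ty":0,"tz":-0.5,"roll":0,"grip":54},{"tx":0,"ty":0,"tz":-1,"roll":0,"grip":54},{"tx":0,"ty":0,"tz":-1,"roll":0,"grip":54},{"tx":0,"ty":0,"tz":-1,"roll":0,"grip":54}]'
python3 - <<'E'
from cell import sensors,camera
import cv2,numpy as np
s=sensors.get_state(); print(s['t'],s['ee_pos'],s['ft_force'])
c=camera('wrist'); cv2.imwrite('pics/wrist4.png',c['color']); np.savez('wrist4.npz',ee_pos=s['ee_pos'],ee_rot=s['ee_rot'],**c)
E
python3 m.py wrist4.npz | head -4
```

```text
t: 5.0
ee_pos: [0.5159, 0.2146, 0.0593]
ee_rot: [[0.981, -0.196, 0.005], [-0.196, -0.981, 0.001], [0.005, -0.002, -1.0]]
ft_force: [-2.6, -0.8, 7.0]
gripper_width: 0.63
5.0 [0.515869   0.21462548 0.0592556 ] [-2.56593128 -0.80649525  6.9848137 ]
button T [[-21.2, -46.3, 5.6], [8.9, -24.5, 7.4], [20.4, -13.5, 17.3]] Wz 51.90578659419573
cass front face T [[-14.2, 11.4, -5.3], [-11.5, 19.5, 5.0], [-9.4, 27.6, 17.2]] Wz [42.43449731 64.15410466]
cass top T [[-46.7, 11.4, -67.7], [-28.1, 20.3, -11.1], [16.4, 30.7, 6.5]] Wz [ 56.30141421  70.17429348 122.11780168]
finger tip 10.51600143568962 floor 40.194293841197464
```

View pics/wrist4.png

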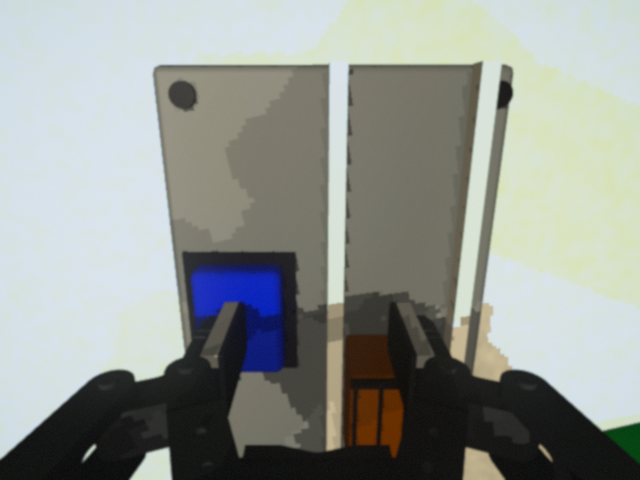

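The button is at its hard stop, with its top at z = 51.9 mm. The cassette lies flat against the right finger: its top is at 70.2 mm and its front face is at tool x of about -11.5 mm. I'm handing in.

```bash
python3 -c "
from cell import order
print(order.job_done())"
```

```text
the job is handed in; nothing more can be done
None
```

The brown cassette is ejected and held. One fingertip keeps its blue button down, and the other finger stands in the lane with the cassette resting against it. I handed the job in like that at about 5 s.

**Last checks (wrist camera):**
- **Button:** its top is at z ≈ 51.9 mm, which is fully down (nominal 52 mm). The wrist sensor reads about 7 N upward.
- **Cassette:** its top is at z ≈ 70.2 mm, so it lies flat. Its front face touches the stopping finger, and it has moved about 20 mm.
- **Other things:** the gripper stayed over the brown bay, clear of the white cassette, its button and everything else. I took no final picture of the whole table.

**Disagreements:**
- **Bay position:** the cameras differed by about 2 mm. I corrected the alignment from the wrist view before pressing.
- **Sideways force:** it reads about -2.6 N in x, while the cassette's push should read positive. I put that down to fingertip friction on the button, since the picture and depth both show the cassette in contact.
- **Refused move:** the first move command was refused because some rows left out a value. Nothing moved.

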